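# Reload the drilling machine's clamping stations

### The job

Reload the three clamping stations of the drilling machine: lay the drilled block that is still in one of them flat in the empty grey bin, and put each of the three plain, undrilled blocks from the rubber mat into the station whose jaw opening is made for its length (the shortest block in the shortest opening, and so on), flat on the rest strips, square to the jaws and centred within their width. Leave the drilled sample block on the mat and the oil bottle where they are.

Things in the scene. Friction and masses are not known exactly. Their poses are not given: they have to be found in the camera images.
- blank_short: Short plain aluminium block without holes, 60 mm long (its x axis), 40 mm wide (y), 32 mm high (z), about 0.21 kg; origin at the centre of its underside, z up. Lies on the black rubber mat (3 mm thick, no rim), in any of four spots, long side within 20 degrees of world x, 30 mm or more free at each side.
- blank_medium: Medium plain aluminium block without holes, 90 mm long (its x axis), 40 mm wide (y), 32 mm high (z), about 0.31 kg; origin at the centre of its underside, z up. Lies on the black rubber mat (3 mm thick, no rim), in any of four spots, long side within 20 degrees of world x, 30 mm or more free at each side.
- blank_long: Long plain aluminium block without holes, 120 mm long (its x axis), 40 mm wide (y), 32 mm high (z), about 0.41 kg; origin at the centre of its underside, z up. Lies on the black rubber mat (3 mm thick, no rim), in any of four spots, long side within 20 degrees of world x, 30 mm or more free at each side.
- sample: Drilled sample block, aluminium with three 16 mm holes in its top, to be left alone; 120 mm long (its x axis), 40 mm wide (y), 32 mm high (z), about 0.41 kg; origin at the centre of its underside, z up. Lies on the black rubber mat (3 mm thick, no rim), in any of four spots, long side within 20 degrees of world x, 30 mm or more free at each side.
- drilled: Drilled aluminium block with three 16 mm holes in its top, lying in the medium station between the open jaws, on the rest strips; 90 mm long (its x axis), 40 mm wide (y), 32 mm high (z), about 0.31 kg; origin at the centre of its underside, z up. 
- station_short: Station with the shortest opening: 80 mm between fixed jaw (+x end, top at z = 48 mm) and yellow pusher pad (-x end, 46 mm), both 64 mm wide in y, sides open. The 60 mm block lies along x on two rest strips, tops at z = 20 mm, 32 mm wide in y, on a 76 mm wide, 12 mm thick plate. Origin: middle of the opening, bed level. Stations stand in any order, 110 mm or more apart, yaw up to 5 degrees.
- station_medium: Station with the middle opening: 110 mm between fixed jaw (+x end, top at z = 48 mm) and yellow pusher pad (-x end, 46 mm), both 64 mm wide in y, sides open. The 90 mm block lies along x on two rest strips, tops at z = 20 mm, 32 mm wide in y, on a 76 mm wide, 12 mm thick plate. Origin: middle of the opening, bed level. Stations stand in any order, 110 mm or more apart, yaw up to 5 degrees.
- station_long: Station with the longest opening: 140 mm between fixed jaw (+x end, top at z = 48 mm) and yellow pusher pad (-x end, 46 mm), both 64 mm wide in y, sides open. The 120 mm block lies along x on two rest strips, tops at z = 20 mm, 32 mm wide in y, on a 76 mm wide, 12 mm thick plate. Origin: middle of the opening, bed level. Stations stand in any order, 110 mm or more apart, yaw up to 5 degrees.
- bin: Empty grey plastic bin for finished blocks, fixed, open at the top, 260 mm (its x) x 190 mm (y) outside, 40 mm high, walls and floor 4 mm thick; origin at the centre of its underside on the table. It stands to the left or the right of the stations, the mat on the other side.
- oil_bottle: White plastic oil bottle with a red cap, standing beyond the stations, 56 mm across, 130 mm high; origin at the centre of its underside. To be left alone.
There are look-alikes about, which are no part of the job. What is shaped like the drilled but turquoise or yellow is not meant. What is shaped like the blank_short but blue is not meant.

How it is judged:
At the end, for the whole second after the job is handed in: Plain blocks flat on the rests of their own stations, within 12 mm of the middle along and across and 0.15 rad of square; the drilled block flat on the bin floor; all released, at rest, tilt under 0.08 rad; sample moved under 30 mm, oil bottle under 50 mm (x of blank_short in the frame of station_short between -0.012 and 0.012 m and y of blank_short in the frame of station_short between -0.012 and 0.012 m and z of blank_short in the frame of station_short between 0.016 and 0.024 m and angle between the x axis of blank_short and the x axis of station_short, either way round below 0.15 rad and linear speed of each of blank_short, blank_medium, blank_long, drilled below 0.02 m/s and angular speed of each of blank_short, blank_medium, blank_long, drilled below 0.2 rad/s and angle between each of blank_short, blank_medium, blank_long, drilled's own z axis and vertical below 0.08 rad and x of blank_medium in the frame of station_medium between -0.012 and 0.012 m and y of blank_medium in the frame of station_medium between -0.012 and 0.012 m and z of blank_medium in the frame of station_medium between 0.016 and 0.024 m and angle between the x axis of blank_medium and the x axis of station_medium, either way round below 0.15 rad and x of blank_long in the frame of station_long between -0.012 and 0.012 m and y of blank_long in the frame of station_long between -0.012 and 0.012 m and z of blank_long in the frame of station_long between 0.016 and 0.024 m and angle between the x axis of blank_long and the x axis of station_long, either way round below 0.15 rad and x of drilled in the frame of bin between -0.11 and 0.11 m and y of drilled in the frame of bin between -0.08 and 0.08 m and z of drilled in the frame of bin between 0 and 0.008 m and distance of sample from where it was at the start of the episode below 0.03 m and distance of oil_bottle from where it was at the start of the episode below 0.05 m); the robot touches nothing.
It fails at once if the drilled sample block is moved from its spot by more than 30 mm (distance of sample from where it was at the start of the episode above 0.03 m).
It fails at once if the oil bottle is knocked over or pushed away by more than 50 mm (angle between oil_bottle's own z axis and vertical above 0.5 rad or distance of oil_bottle from where it was at the start of the episode above 0.05 m).
It also fails if it takes over 128 s, if anything falls off the work surface, if the arm or the gripper's body presses on something with over 40 N, if the wrist force passes 120 N, or if a joint passes its speed limit or range.

### The arm

A 7-joint arm with a two-finger parallel gripper is mounted at the origin on the work surface. World frame = base frame: x ahead of the robot, y to its left, z up, the work surface at z = 0. Lengths are in m, angles in rad, forces in N, time in s.
With the tool pointing down it reaches from about 0.35 to 0.9 m from the base axis. Payload 19.9 kg.
Tool frame: the origin (TCP) lies between the finger pads; the fingertips stand 19 mm ahead of it and the grasp point (between the pads) is the TCP; z points along the fingers, y is the direction in which the jaws open and shut (so a half turn about z gives the same grasp; the last joint's range is limited). The gripper opens to 94 mm and grips with 3 to 60 N. Pads are 16 mm wide; open, the fingers measure 119 mm over their backs; the gripper's body (75 mm by 177 mm) begins 78 mm behind the grasp point.
Start: joints at [-1.278, 0.417, -0.01, 1.614, 0.005, 1.111, -0.053], TCP at [0.205, 0.59, 0.224] pointing down, gripper open.
Joint ranges: [-2.81, 2.81], [-0.39, 2.02], [-1.27, 1.25], [0.06, 2.57], [-1.19, 4.33], [0.19, 2], [-2.82, 2.82]. Speed limits (rad/s): [1.89, 1.89, 2.39, 2.39, 3.01, 3.01, 3.01].

### API

Orientations are given as a 3x3 rotation matrix whose columns are the frame's x, y, z axes.
In Python, from rig import robot gives the robot as it stands. Calls block until the motion is done:
- robot.move_ptp(position, orientation): joint-space move of the TCP to a pose.
- robot.move_linear(position, velocity=0.15, frame=None, threshold=None): straight line of the TCP; frame=None keeps the orientation; velocity is the mean speed in m/s. With threshold (N) it stops when the force on the tool has changed by that much, and returns True; else False.
- robot.goto_joints(angles): joint-space move.
- robot.gripper_to(opening): finger opening in m; the grip force is fixed at half the most; returns when the fingers have stopped.
- robot.pause(seconds).
- robot.ik(position, orientation): joint angles nearest the present ones, or None.
- robot.get_state(): the state.
- robot.grab_frame(name): name is "side" or "top" or "wrist"; returns the picture (384x512x3 uint8, red, green, blue); there is no depth.
- robot.camera_info(name): a dict with "fx", "fy", "cx", "cy" (pixels), "rvec" (rotation vector, rad) and "tvec" (3), from world to camera coordinates, as OpenCV has them. Camera axes: x right, y down, z forward; pixel columns grow to the right and rows downward; lengths in m; the calibration is good to about 2 mm. The wrist camera is an equidistant fisheye: a pixel r from the principal point sees the ray r / f radians off the axis. A picture is of the moment at which its call begins: read the wrist's pose just before it. camera_info takes no time and is no camera call; for the wrist camera it gives the pose at the moment of the call.
A pose or a line that the arm cannot do raises robot.PlanningError and nothing moves.
- robot.sign_off(): hands the job in, once; it reports no verdict.
The state is a dict: "time": time; "qpos": joint angles; "joint_vel": joint speeds; "effort": joint torques, N m; "ee_pos": TCP position; "tool_rot": TCP orientation; "force": force on the tool from outside, world axes, zero at the start; "moment": the same for the moment, N m; "opening": finger opening in m.
Only numpy, scipy, OpenCV 4.12 (cv2) and the standard library are available. Lean on these libraries where they do the work, as an engineer would, in place of code of your own. Each camera call takes 0.05 s, during which the arm holds its last target.

## Working session

There is one attempt and no reset: what is moved stays moved. The work goes in short steps, each a Python script; the robot and the scene stay as the last script left them, time stands still between calls to the robot, and variables do not carry over. Pictures are saved under pics/ and viewed, and the job is handed in when it is done.

```bash
mkdir -p pics; ls
python3 - <<'E'
from rig import robot
import cv2
for n in ["side","top","wrist"]:
    print(n,robot.camera_info(n))
    f=robot.grab_frame(n); cv2.imwrite(f"pics/a_{n}.png",cv2.resize(f[:,:,::-1],(800,600),interpolation=cv2.INTER_CUBIC))
    cv2.imwrite(f"pics/raw_{n}.png",f[:,:,::-1])
s=robot.get_state(); print(s['time'],s['ee_pos'],s['tool_rot'],s['opening'])
E
```

```text
pics
side {'fx': 399.23274121667714, 'fy': 399.23274121667714, 'cx': 253.54027520118137, 'cy': 192.96181609349404, 'rvec': array([ 2.14085755, -0.12606993,  0.03257   ]), 'tvec': array([-0.58879278,  0.10755109,  1.04259026])}
top {'fx': 480.8499618197457, 'fy': 480.8499618197457, 'cx': 252.82954948319903, 'cy': 199.7508399010669, 'rvec': array([ 2.14728362, -2.21097408,  0.09436165]), 'tvec': array([0.0595424 , 0.60717941, 1.37488358])}
wrist {'fx': 297.3186396354542, 'fy': 297.3186396354542, 'cx': 253.14564933570693, 'cy': 190.3208437816141, 'rvec': array([-2.38604683, -1.69730911, -0.21466741]), 'tvec': array([-0.62373615, -0.0264108 ,  0.39022675])}
0.15 [0.20528884 0.59006217 0.22401269] [[-9.44489060e-01  3.28542792e-01 -2.20690483e-04]
 [ 3.28542860e-01  9.44488703e-01 -8.23846824e-04]
 [-6.22292679e-05 -8.50620595e-04 -9.99999636e-01]] 0.09402710918184379
```

View pics/a_top.png

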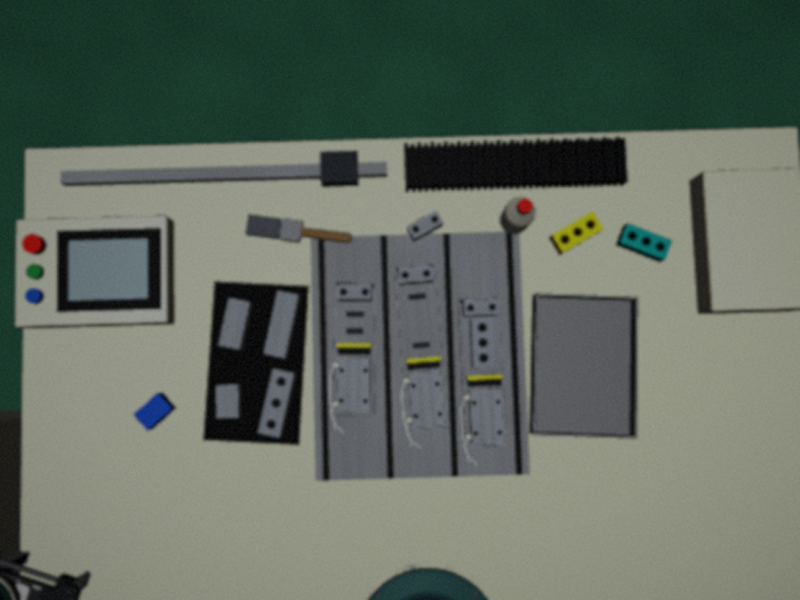

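View pics/a_side.png

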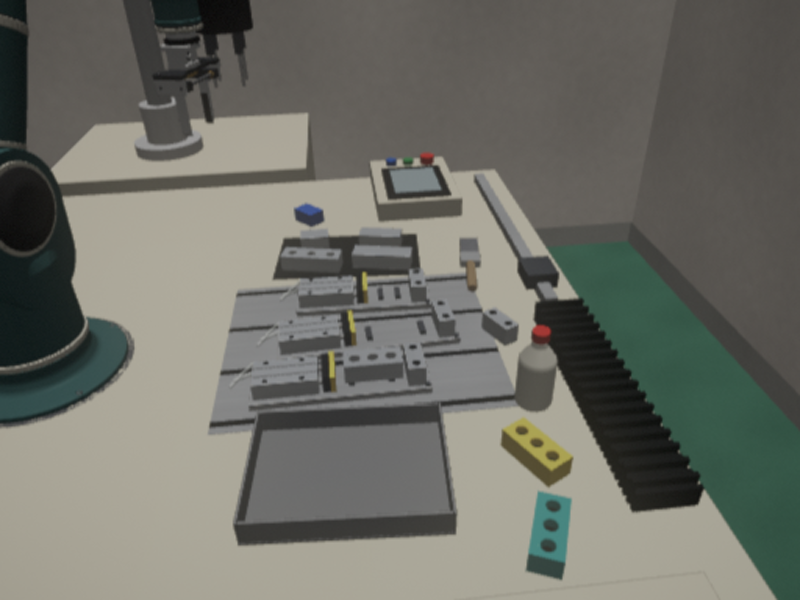

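View pics/a_wrist.png

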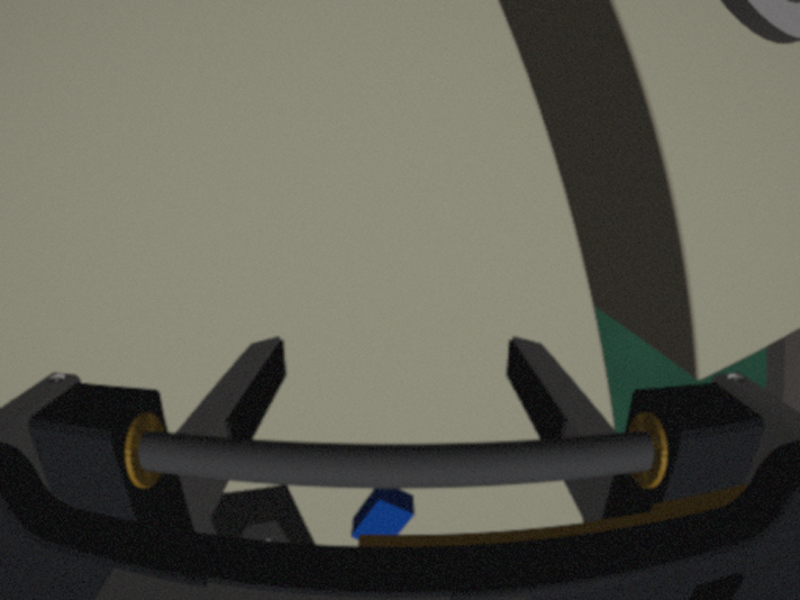

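Top view, 800-px picture: plain blocks on the mat at (234,323), (282,325) and (228,401). The block with three holes at (276,403) is the sample. The stations are at x≈353, 418 and 483, and the right one holds the drilled block. The look-alikes, blue (155,411), yellow (577,232), turquoise (644,242) and a small two-hole grey piece (425,225), are not meant. I'll enlarge to confirm.

Run:
```python
import cv2
f=cv2.imread('pics/raw_top.png')
for n,(x0,y0,w,h) in dict(mat=(128,175,75,115),st=(200,150,135,140)).items():
    s=min(800//w,600//h)
    c=cv2.resize(f[y0:y0+h,x0:x0+w],None,fx=s,fy=s,interpolation=cv2.INTER_CUBIC)
    c=cv2.convertScaleAbs(c,alpha=1.4)
    cv2.imwrite(f'pics/b_{n}.png',c); print(n,s,x0,y0)
```

```text
mat 5 128 175
st 4 200 150
```

View pics/b_mat.png

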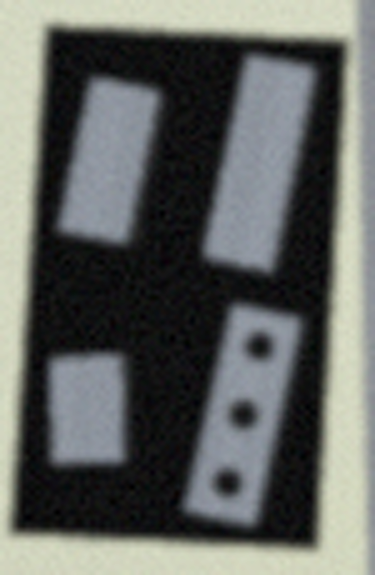

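View pics/b_st.png

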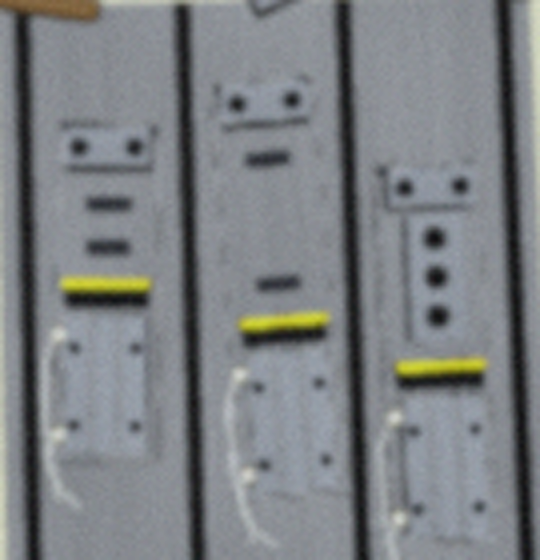

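```bash
cat > h.py <<'E'
import numpy as np, cv2
from scipy.spatial.transform import Rotation as R
def px2w(info,uv,z,fish=False):
    uv=np.atleast_2d(np.asarray(uv,float))
    p=(uv-[info['cx'],info['cy']])/[info['fx'],info['fy']]
    if fish:
        r=np.linalg.norm(p,axis=1,keepdims=True); d=np.hstack([p/np.maximum(r,1e-9)*np.sin(r),np.cos(r)])
    else: d=np.hstack([p,np.ones((len(p),1))])
    Rm=R.from_rotvec(info['rvec']).as_matrix(); c=-Rm.T@info['tvec']; d=d@Rm
    return c+d*((z-c[2])/d[:,2])[:,None]
def w2px(info,P,fish=False):
    P=np.atleast_2d(P)@R.from_rotvec(info['rvec']).as_matrix().T+info['tvec']
    if fish:
        rr=np.linalg.norm(P[:,:2],axis=1); th=np.arctan2(rr,P[:,2]); p=P[:,:2]/rr[:,None]*th[:,None]
    else: p=P[:,:2]/P[:,2:]
    return p*[info['fx'],info['fy']]+[info['cx'],info['cy']]
def rot(yaw): # tool down, tool x along block x dir yaw
    c,s=np.cos(yaw),np.sin(yaw)
    return np.array([[c,s,0],[s,-c,0],[0,0,-1.]])
E
python3 - <<'E'
from rig import robot
from h import *
T=robot.camera_info('top')
def m(pts): # crop mat
    return np.array(pts)/5+[128,175]-0.4
def s(pts): return np.array(pts)/4+[200,150]-0.4
B=dict(medium=[(92,74),(163,88),(130,245),(57,232)],long=[(246,52),(318,67),(273,273),(202,257)],short=[(47,355),(125,351),(127,464),(52,466)],sample=[(234,302),(303,320),(257,527),(183,513)])
def fit(w):
    u=(w[0]+w[1]-w[2]-w[3])[:2]/2; return w.mean(0)[:2].round(4), np.degrees(np.arctan2(u[1],u[0])).round(2), np.linalg.norm(u).round(4), np.linalg.norm((w[0]+w[3]-w[1]-w[2])/2).round(4)
for k,v in B.items(): print(k,*fit(px2w(T,m(v),.035)))
# stations: strips (z=20) ends centers ; jaw hi corners z48; pad top corners z46
ST=dict(short=[[(86,204),(132,204)],[(86,248),(130,247)],[(62,170),(152,170)],[(61,281),(150,279)]],
 long=[[(246,160),(290,157)],[(257,286),(300,281)],[(222,127),(309,121)],[(240,320),(328,313)]],
 medium=[None,None,[(386,208),(473,206)],[(397,364),(485,360)]])
for k,(a,b,j,p) in ST.items():
    print(k)
    for n,q,z in (('s1',a,.02),('s2',b,.02),('jaw',j,.048),('pad',p,.046)):
        if q:
            w=px2w(T,s(q),z)[:,:2]; d=w[0]-w[1]; print(n,w.round(4).tolist(),w.mean(0).round(4),'yaw',np.degrees(np.arctan2(-d[0],d[1])).round(2),np.linalg.norm(d).round(4))
print(px2w(T,np.array([(533,295),(636,298),(636,437),(530,433)])*.64,.04).round(3))
i=robot.camera_info('wrist');Rm=R.from_rotvec(i['rvec']).as_matrix(); st=robot.get_state()
c=-Rm.T@i['tvec']; print('cam in tool',st['tool_rot'].T@(c-st['ee_pos']), 'axis',st['tool_rot'].T@Rm[2])
E
```

```text
medium [0.597  0.3402] -12.83 0.093 0.0425
long [0.5931 0.254 ] -13.16 0.1214 0.0424
short [0.4542 0.3548] 1.2 0.0638 0.0438
sample [0.448  0.2652] -14.09 0.1217 0.0421
short
s1 [[0.6093, 0.1346], [0.6084, 0.1009]] [0.6089 0.1177] yaw -1.67 0.0336
s2 [[0.5772, 0.1353], [0.5769, 0.1032]] [0.577  0.1193] yaw -0.37 0.0321
jaw [[0.6319, 0.1494], [0.6301, 0.0849]] [0.631  0.1172] yaw -1.67 0.0646
pad [[0.5524, 0.1521], [0.552, 0.0885]] [0.5522 0.1203] yaw -0.39 0.0636
long
s1 [[0.6383, 0.0167], [0.6395, -0.0156]] [6.389e-01 5.000e-04] yaw 2.25 0.0323
s2 [[0.5458, 0.0115], [0.5485, -0.0199]] [ 0.5472 -0.0042] yaw 4.96 0.0315
jaw [[0.6596, 0.0338], [0.6622, -0.0289]] [0.6609 0.0024] yaw 2.3 0.0627
pad [[0.5209, 0.025], [0.524, -0.0379]] [ 0.5225 -0.0065] yaw 2.86 0.063
medium
jaw [[0.5978, -0.0819], [0.5975, -0.1443]] [ 0.5976 -0.1131] yaw -0.35 0.0624
pad [[0.4863, -0.0858], [0.4873, -0.1486]] [ 0.4868 -0.1172] yaw 0.92 0.0628
[[ 0.632 -0.214  0.04 ]
 [ 0.621 -0.404  0.04 ]
 [ 0.367 -0.39   0.04 ]
 [ 0.38  -0.197  0.04 ]]
cam in tool [ 0.0721469  -0.00100355 -0.16028147] axis [-2.49477337e-01  6.96139452e-04  9.68380387e-01]
```

Run:
```python
from rig import robot
from h import *
for p in [(.5,0,.28),(.597,.34,.027),(.593,.254,.027),(.454,.355,.027),(.59,.119,.044),(.592,-.002,.044),(.542,-.115,.044),(.5,-.3,.04)]:
  for y in (0,np.pi):
    q=robot.ik(p,rot(y)); print(p,y,None if q is None else np.round(q,2))
```

```text
(0.5, 0, 0.28) 0 [-0.83  0.19  0.88  1.87 -0.16  1.15 -1.47]
(0.5, 0, 0.28) 3.141592653589793 [-0.58  0.15  0.58  1.87 -0.09  1.15  1.6 ]
(0.597, 0.34, 0.027) 0 [-0.93  0.82  0.56  1.58 -0.52  0.89 -1.75]
(0.597, 0.34, 0.027) 3.141592653589793 [-0.6   0.74  0.05  1.57 -0.05  0.83  1.04]
(0.593, 0.254, 0.027) 0 [-0.84  0.76  0.55  1.7  -0.51  0.83 -1.63]
(0.593, 0.254, 0.027) 3.141592653589793 [-0.52  0.69  0.1   1.69 -0.09  0.77  1.19]
(0.454, 0.355, 0.027) 0 [-1.13  0.66  0.54  1.88 -0.49  0.73 -1.88]
(0.454, 0.355, 0.027) 3.141592653589793 [-0.74  0.59  0.03  1.87 -0.02  0.68  0.87]
(0.59, 0.119, 0.044) 0 [-0.68  0.68  0.58  1.81 -0.5   0.8  -1.42]
(0.59, 0.119, 0.044) 3.141592653589793 [-0.4   0.61  0.2   1.8  -0.17  0.75  1.46]
(0.592, -0.002, 0.044) 0 [-0.51  0.68  0.63  1.84 -0.54  0.8  -1.18]
(0.592, -0.002, 0.044) 3.141592653589793 [-0.27  0.6   0.29  1.83 -0.24  0.74  1.72]
(0.542, -0.115, 0.044) 0 [-0.39  0.65  0.71  1.94 -0.6   0.77 -0.91]
(0.542, -0.115, 0.044) 3.141592653589793 [-0.21  0.58  0.47  1.93 -0.38  0.72  2.05]
(0.5, -0.3, 0.04) 0 [ 0.05  0.66  0.59  1.86 -0.51  0.77 -0.66]
(0.5, -0.3, 0.04) 3.141592653589793 [-0.01  0.68  0.66  1.87 -0.58  0.79  2.54]
```

Run:
```python
from rig import robot
from h import *
import pickle
robot.move_ptp([.62,0.0,.26],rot(np.pi))
robot.pause(.2)
i=robot.camera_info('wrist'); f=robot.grab_frame('wrist')[:,:,::-1]
pickle.dump(i,open('w1.pkl','wb')); cv2.imwrite('pics/raw_w1.png',f)
cv2.imwrite('pics/c_w1.png',cv2.convertScaleAbs(cv2.resize(f,(800,600),interpolation=cv2.INTER_CUBIC),alpha=1.4))
s=robot.get_state(); print(s['time'],s['ee_pos'])
```

```text
2.9583 [6.19997632e-01 3.10029618e-04 2.59970514e-01]
```

View pics/c_w1.png

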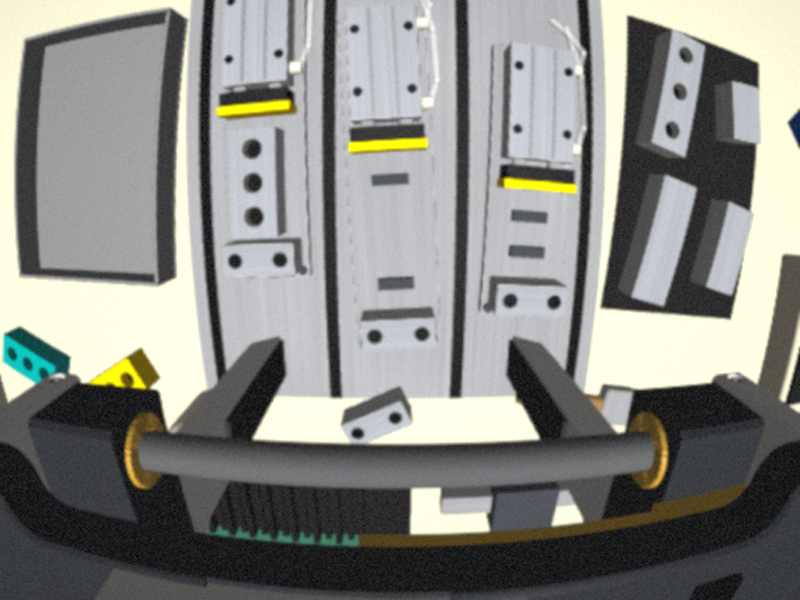

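The wrist view shows the whole job: bin on the left, medium station with the drilled block (three holes at 252,148-217), long station in the middle, short station on the right, and the mat with the sample at (680,90). I'll rectify it into metric maps to read poses.

```bash
cat >> h.py <<'E'
def ortho(f,info,z,x0,x1,y0,y1,fish=True,ppm=3000):
    # image: up=+x, left=+y ; row r -> x=x1-r/ppm ; col c -> y=y1-c/ppm
    xs=x1-np.arange(int((x1-x0)*ppm))/ppm; ys=y1-np.arange(int((y1-y0)*ppm))/ppm
    X,Y=np.meshgrid(xs,ys,indexing='ij'); P=np.stack([X.ravel(),Y.ravel(),np.full(X.size,z)],1)
    m=w2px(info,P,fish).reshape(X.shape+(2,)).astype(np.float32)
    g=cv2.remap(f,m[...,0],m[...,1],cv2.INTER_CUBIC)
    for k in np.arange(np.ceil(x0/.02)*.02,x1,.02):
        r=int((x1-k)*ppm); cv2.line(g,(0,r),(6,r),(0,0,255),1); cv2.putText(g,f'{k*1000:.0f}',(8,r+4),0,.35,(0,0,255),1)
    for k in np.arange(np.ceil(y0/.02)*.02,y1,.02):
        c=int((y1-k)*ppm); cv2.line(g,(c,0),(c,6),(0,0,255),1); cv2.putText(g,f'{k*1000:.0f}',(c-10,18),0,.35,(0,0,255),1)
    return g
E
python3 - <<'E'
from h import *
import pickle
i=pickle.load(open('w1.pkl','rb')); f=cv2.imread('pics/raw_w1.png')
f=cv2.convertScaleAbs(f,alpha=1.2)
cv2.imwrite('pics/d_jaw.png',ortho(f,i,.047,.48,.68,-.16,.10+.06,ppm=2400))
cv2.imwrite('pics/d_mat.png',ortho(f,i,.035,.40,.66,.22,.39,ppm=2300))
T=pickle.load(open('w1.pkl','rb'))
E
```

```text
(no output)
```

View pics/d_jaw.png

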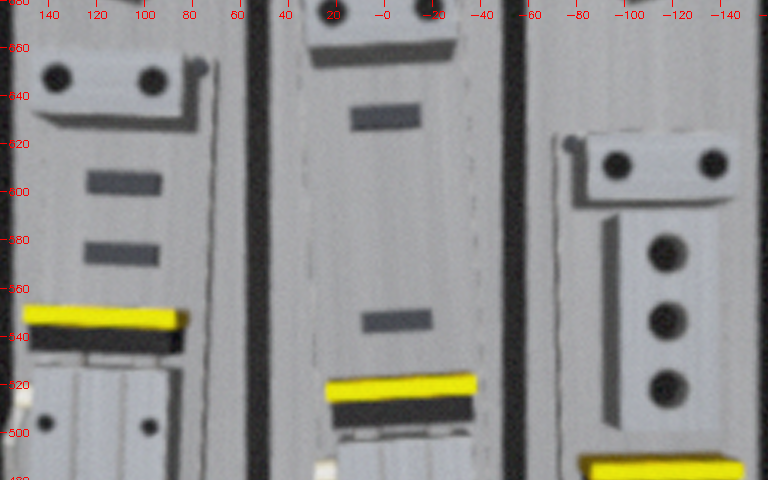

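View pics/d_mat.png

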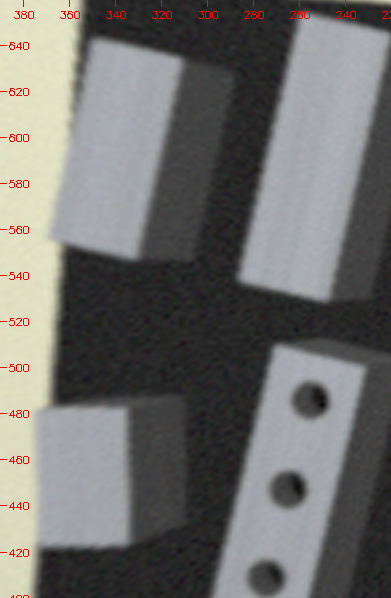

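Poses from both views agree to about 2 mm. The medium station holds the drilled block (three holes, rect. px 668,253-389), which is grey aluminium and lies between the jaws, so it is the one meant. I'll move it first.

```bash
cat >> h.py <<'E'
from rig import robot
H=.17
def pick(x,y,yawdeg,zb):
    r=rot(np.pi+np.radians(yawdeg))
    robot.gripper_to(.068)
    robot.move_ptp([x,y,H],r)
    hit=robot.move_linear([x,y,zb+.024],velocity=.15,frame=r,threshold=15)
    o0=robot.gripper_to(.03)
    s=robot.get_state(); print('hit',hit,'grip',s['opening'],s['ee_pos'].round(4),s['time'])
    robot.move_linear([x,y,H],velocity=.2,frame=r)
    print('lifted',robot.get_state()['opening'],robot.get_state()['force'].round(1))
def place(x,y,yawdeg,zb):
    r=rot(np.pi+np.radians(yawdeg))
    robot.move_ptp([x,y,H],r)
    robot.move_linear([x,y,zb+.05],velocity=.2,frame=r)
    hit=robot.move_linear([x,y,zb+.0245],velocity=.05,frame=r,threshold=8)
    robot.pause(.2)
    s=robot.get_state(); print('place hit',hit,s['ee_pos'].round(4),s['opening'])
    robot.gripper_to(.066)
    robot.move_linear([x,y,H],velocity=.2,frame=r)
    print('t',robot.get_state()['time'])
E
python3 - <<'E'
from h import *
pick(.5463,-.1166,1.5,.02)
place(.5,-.29,-2,.004)
E
```

```text
hit False grip 0.039837250334997576 [ 0.5464 -0.1165  0.0442] 5.8
lifted 0.03932996048905264 [ 0.1 -0.3 -3.6]
place hit True [ 0.4998 -0.2897  0.0279] 0.039409175071556335
t 10.2667
```

Run:
```python
from h import *
import pickle
robot.move_ptp([.62,0.1,.26],rot(np.pi)); robot.pause(.2)
i=robot.camera_info('wrist'); f=robot.grab_frame('wrist')[:,:,::-1]
pickle.dump(i,open('w2.pkl','wb')); cv2.imwrite('pics/raw_w2.png',f)
cv2.imwrite('pics/e_w2.png',cv2.convertScaleAbs(cv2.resize(f,(800,600),interpolation=cv2.INTER_CUBIC),alpha=1.3))
f=cv2.convertScaleAbs(f,alpha=1.2)
cv2.imwrite('pics/e_jaw.png',ortho(f,i,.047,.48,.68,-.16,.10+.06,ppm=2400))
cv2.imwrite('pics/e_mat.png',ortho(f,i,.035,.40,.66,.20,.39,ppm=2300))
```

```text
(no output)
```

View pics/e_w2.png

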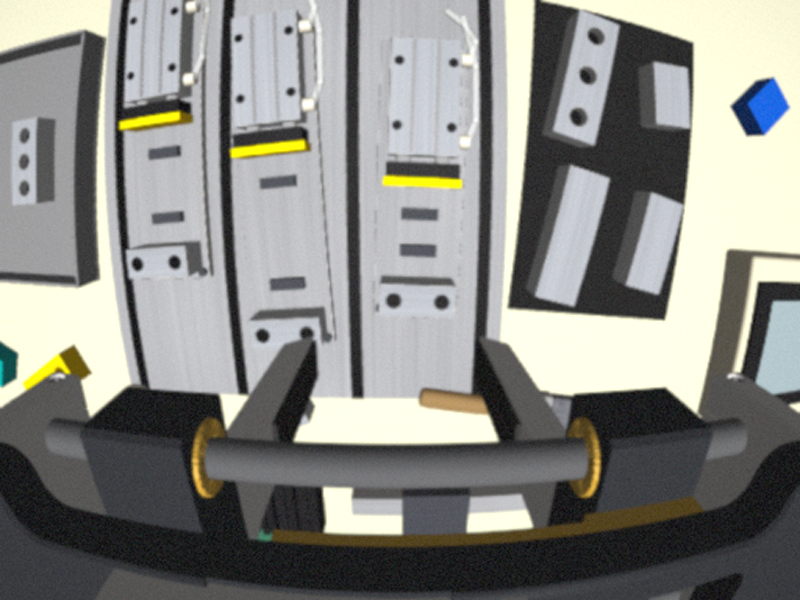

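View pics/e_jaw.png

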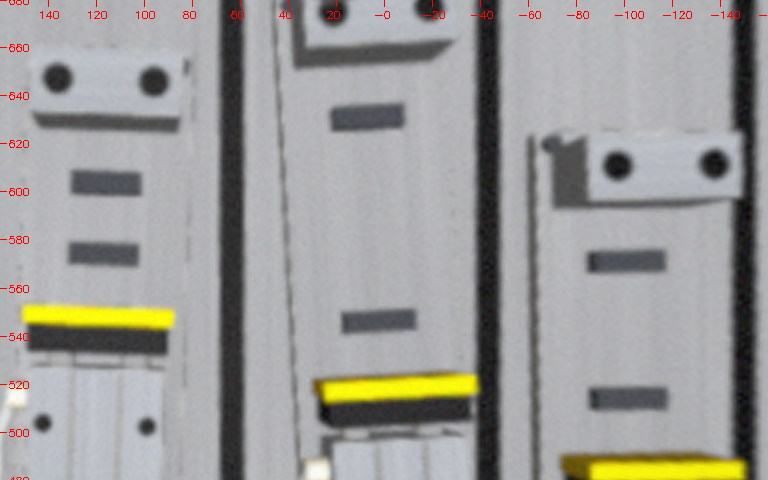

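View pics/e_mat.png

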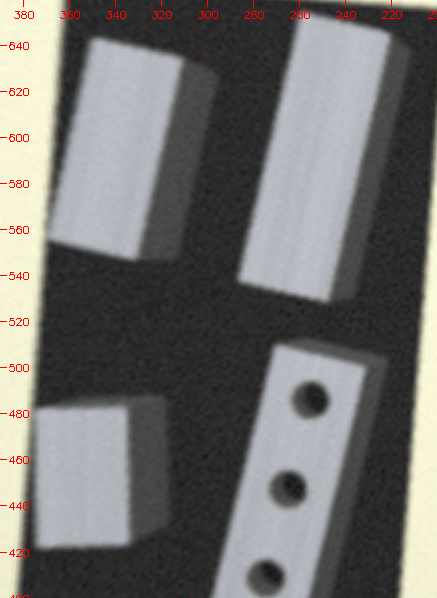

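The drilled block lies flat in the bin (wrist px 25,160) and the medium station is empty. The block positions are confirmed, so I'll load the three blanks.

Run:
```python
from h import *
pick(.596,.3400,-12.6,.003); place(.542,-.1163,1.5,.02)
pick(.5925,.2535,-13.1,.003); place(.592,-.0026,3.1,.02)
pick(.4535,.354,1.4,.003); place(.592,.1174,-2.0,.02)
robot.move_ptp([.62,0.0,.26],rot(np.pi)); robot.pause(.2)
i=robot.camera_info('wrist'); f=robot.grab_frame('wrist')[:,:,::-1]
cv2.imwrite('pics/f_w3.png',cv2.convertScaleAbs(cv2.resize(f,(800,600),interpolation=cv2.INTER_CUBIC),alpha=1.3))
f=cv2.convertScaleAbs(f,alpha=1.2)
cv2.imwrite('pics/f_jaw.png',ortho(f,i,.05,.48,.68,-.16,.10+.06,ppm=2400))
t=robot.grab_frame('top')[:,:,::-1]; cv2.imwrite('pics/f_top.png',cv2.resize(t,(800,600),interpolation=cv2.INTER_CUBIC))
t=robot.grab_frame('side')[:,:,::-1]; cv2.imwrite('pics/f_side.png',cv2.resize(t[150:360,130:350],(800,764))[:600])
print(robot.get_state()['time'])
```

```text
hit False grip 0.03983600449202226 [0.5961 0.3402 0.0273] 14.975
lifted 0.039618116353973644 [ 0.1 -0.5 -2.7]
place hit True [ 0.5417 -0.1161  0.044 ] 0.039853763963179606
t 20.3
hit False grip 0.03937340280967229 [0.5926 0.2537 0.0273] 23.6
lifted 0.03965928815618802 [-1.3 -0.3 -4.2]
place hit True [ 0.5916 -0.0025  0.044 ] 0.03987375970817505
t 28.2333
hit False grip 0.03950705090345666 [0.4536 0.3542 0.0272] 31.5667
lifted 0.039587409225010105 [-0.4  0.4 -2.3]
place hit True [0.5916 0.1175 0.044 ] 0.0397844984362979
t 36.2667
37.2667
```

View pics/f_w3.png

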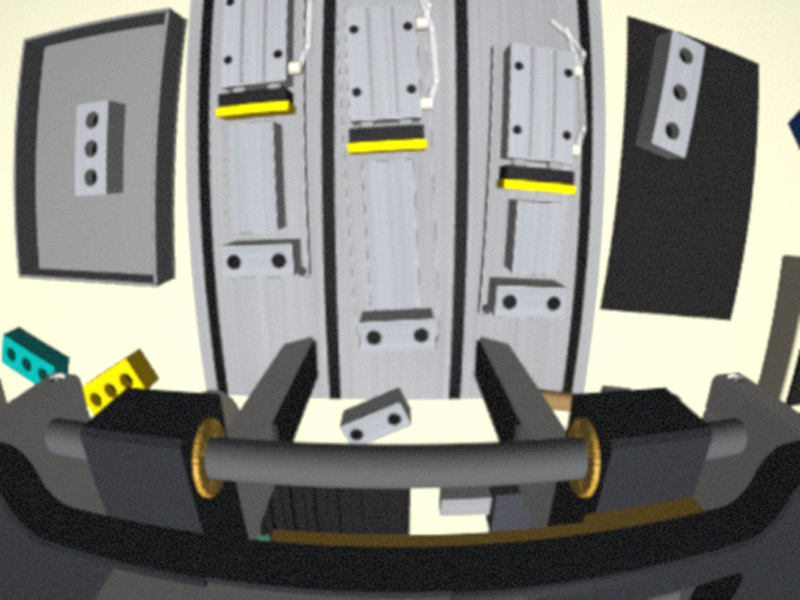

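View pics/f_jaw.png

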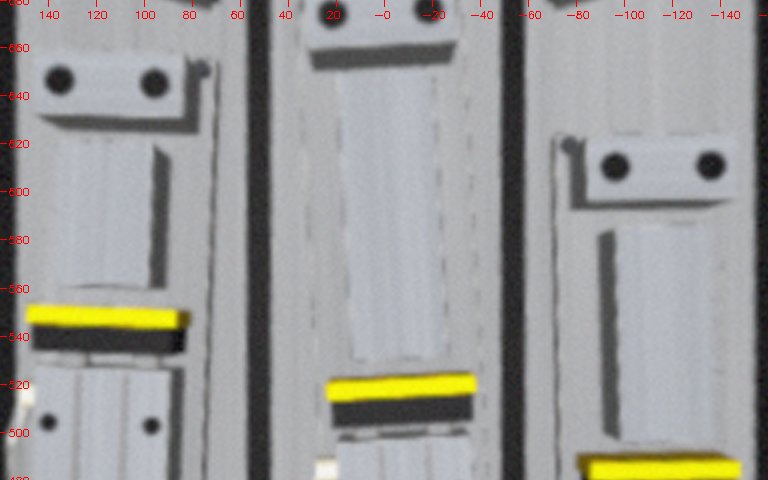

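View pics/f_side.png

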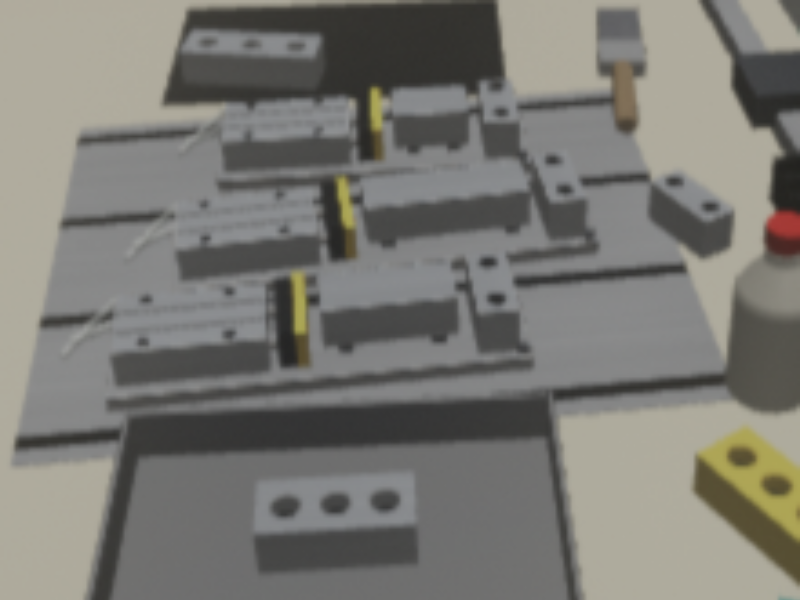

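Run:
```python
from rig import robot
robot.sign_off(); print(robot.get_state()['time'])
```

```text
the job is handed in; nothing more can be done
the job is handed in; nothing more can be done
```

The job is done and handed in, with the clock at about 37 s of the allowed 128 s. I laid the drilled block from the medium station in the grey bin, then put the medium, long and short plain blocks into their own stations.

- **Stations:** The last wrist and side pictures show all three plain blocks lying flat on the rest strips and square to the jaws. By my readings they are within about 3 mm of the middle of their openings. All are released.
- **Bin:** The drilled block lies flat on the bin floor.
- **Left alone:** In the last wrist picture the sample sits at the same pixels as before. The bottle shows standing upright in the side picture. I did not measure its position, but the arm went nowhere near it.

No check failed. The only disagreement was about 2 mm between the top and wrist cameras, which matches the stated calibration error; I used values between the two. The hand-in gives no verdict.

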